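# Unlock the till-roll rack with a rod and unload it

### The arm

A 7-joint arm with a two-finger parallel gripper is mounted at the origin on a cart in front of the work surface, level with it; the furniture and walls round the work are solid. World frame = base frame: x ahead of the robot, y to its left, z up, the work surface at z = 0. Lengths are in m, angles in rad, forces in N, time in s.
With the tool pointing down it reaches from about 0.425 to 0.875 m from the base axis. Payload 9.9 kg.
Tool frame: the origin (TCP) lies at the very end of the fingers, on their centre line; the grasp point (between the pads) lies 19 mm behind it (ctrl.pinch_z is the distance from the TCP to the grasp point, in m); z points along the fingers, y is the line along which they close (so a half turn about z gives the same grasp; the last joint's range is limited). The gripper opens to 85 mm and grips with 20 to 120 N. Pads are 22 mm wide; open, the fingers measure 114 mm over their backs; the gripper's body (76 mm by 85 mm) begins 54 mm behind the grasp point. The pads swing forward as they close: fully open they stand 13 mm farther back than shut.
Start: joints at [-1.33, 0.576, 0.025, 1.437, -0.015, 1.129, -0.057], TCP at [0.215, 0.64, 0.231] pointing down, gripper open.
Joint ranges: [-2.76, 2.76], [-0.34, 2.15], [-1.52, 1.57], [0.19, 2.46], [-1.09, 4.23], [0.17, 1.99], [-2.82, 2.82]. Speed limits (rad/s): [2.22, 2.22, 3.01, 3.01, 3.14, 3.14, 3.14].

### API

Orientations are given as a rotation vector (axis times angle).
In Python, from station import ctrl gives the robot as it stands.
- The arm moves only by the shell command python3 -m handwheel 'ROWS' [FORCE]. ROWS is JSON, a list of rows, each a list of 3 entries, a list of its own where there are three numbers: the gripper's target within -1 to 1 (shut at 1, half-way at 0, fully open at -1), then the shift along the world's x, y, z normalised to -1 to 1, where 1 is 0.03 m, then the turn about the world's z normalised to -1 to 1, where 1 is 5 degrees. In form: [[claw, [dx, dy, dz], twist], ...]. A call has exactly 10 rows; each row shifts and turns the commanded pose from where the row before left it; what a row does not reach is not made up. A row lasts 1/12 s, in which the tool goes at most 41.7 mm and 7.16 degrees, less where a joint would pass 70% of its speed; a pose out of reach is approached as far as the arm can. A call with a number of a shift or a turn outside -1 to 1 is refused whole. A call with a gripper value outside its range is refused whole. The fingers move at their own pace and stop on an object; FORCE is the grip in N (left out, the last holds). Time passes only in rows, so rows that do not move let the fingers close, or fill a call up. It gives the time, the measured TCP pose, the force, the opening and the grip force at its end, in the units of the state.
- ctrl.observe(): the state, without advancing time (a new reading comes with each control period).
- ctrl.snapshot(name): name is "side" or "top" or "wrist"; returns a dict with "frame" (400x640x3 uint8, red, green, blue), "vertical_fov" (degrees; the focal length in pixels is half the picture's height over the tangent of half this angle, whatever the lens; pixels are square), "cx", "cy" (the principal point, pixels), "R" (3x3) and "t" (3): a world point X has camera coordinates R X + t; the wrist camera has in their place "T_tool_cam" (4x4, takes a point from camera to tool coordinates, whose origin is the TCP and whose axes are the flange's). Camera axes: x right, y down, z forward; pixel columns grow to the right and rows downward; lengths in m; the calibration is good to about 2 mm. A picture is of the moment at which its call begins: read the wrist's pose just before it. There is no depth.
- ctrl.sign_off(): hands the job in; it is judged then, once.
The state is a dict: "t": time; "joint_pos": joint angles; "dq": joint speeds; "joint_torque": joint torques, N m; "position": TCP position; "eef_rot": TCP orientation; "ft_force": force on the tool from outside, world axes, zero at the start; "moment": the same for the moment, N m; "finger_gap": finger opening in m; "gripper_force": force on a finger pad.
Only numpy, scipy, OpenCV 4.12 (cv2) and the standard library are available. Lean on these libraries where they do the work, as an engineer would, in place of code of your own. Each camera call takes 0.05 s, during which the arm holds its last target. There are 200 camera calls.

### The job

Unlock the blue till-roll rack: put the rod with the red handle through the loop of its screw eye and turn the eye counter-clockwise (seen from above) with it until the screw's pin is clear of the steel bar. Put the rod away in the grey tray, slide the bar with the black knob fully open to its stop so that its tongues free the rolls, and lift every till roll off its spindle and put it down in the cardboard carton, all on its floor (standing or lying). Leave the bar open for refilling and do not disturb the cup, jar and pot near by.

Things in the scene. Friction and masses are not known exactly. Their poses are not given: they have to be found in the camera images.
- rack: Blue rack fixed to the table, 180 x 296 mm; origin centre of underside, z up, rolls along its front (-x). Base top z = 12 mm. Spindles of 17 mm diameter, top z = 59, at x = -50, y = -84, 0, 84 mm (some may be empty). Steel comb bar behind along y at x = 50, z = 73 to 81; at y = 0 a blue bridge (44 mm wide, top z = 104, brass bush to 111) holds the lock screw, its pin in a hole of the bar.
- eye (a joint): turn of the screw eye about its vertical axis, rad; grows counter-clockwise seen from above (unscrewing); starts at 0 to 0.4, hard stop at 4.0. Needs about 0.25 N m. The screw rises 1.6 mm per rad, and its pin is clear of the bar from about 3.0 rad on; it stays where it is left.
- loop (a point): Centre of the hole of the steel screw eye on the rack's bridge, 135 to 142 mm above the table, on the screw's vertical axis. The hole runs level along this point's x axis (both ways alike), 19 mm wide; the loop is 14 mm deep along x, 33 mm outside diameter. Turns with the eye. The rod has about 0.45 rad of play in it before it turns the eye.
- rod: Rod with red hexagonal handle, loose, lying on the table to the left of the rack, 0.16 kg. Origin on its axis at mid-handle (10 mm up when lying; centre of mass close by), +x along the rod to its tip. Handle 52 mm long (x = -26 to 26), 20 mm across flats, with upright flats at its sides as it lies; steel shaft of 11 mm diameter to the round tip at x = 114 mm.
- bar (a joint): slide of the comb bar, m: 0 = shut, its three tongues (14 mm wide, z = 75 to 80 mm) over the rolls; it slides along the rack's -y to a stop at 0.042, the tongues then in the gaps between the rolls. Friction about 2 N, stays where left; the screw's pin holds it shut until the eye is unscrewed.
- bar_knob (a point): grip point of the black knob on the bar, 17 mm diameter, at the rack's -y end of the bar; the knob reaches from 81 mm to 107 mm above the table, this point is at 97 mm. Moves with the bar, same axes as the rack.
- roll_1: White paper till roll with a pink stripe, 56 mm diameter, 58 mm tall, 26 mm hole right through, 0.13 kg, origin at its very middle, z along its axis. Starts upright over a spindle of the rack, its underside 12 mm above the table. One of two or three rolls (an absent one reads None).
- roll_2: till roll like roll_1
- roll_3: till roll like roll_1
- carton: Open cardboard carton, loose, 0.4 kg, 214 x 130 x 36 mm outside, long side along its x, walls and floor 5 mm thick; origin at the centre of its underside, z up. Room for three rolls in a row along x, 66 mm apart, standing or lying.
- grey_tray: Shallow grey plastic tray, loose, 0.3 kg, 135 x 194 x 52 mm outside, long side along its y; origin at the centre of its underside; inside about 90 x 145 mm, floor 8 to 15 mm above its underside.
- coffee_cup: brown coffee cup with an orange lid, 88 mm wide, 80 mm tall, bystander; origin at its underside
- gold_jar: brown jar with a gold lid, 72 mm wide, 82 mm tall, bystander; origin at its underside
- yoghurt_pot: white yoghurt pot, 72 mm wide, 71 mm tall, bystander; origin at its underside
There are look-alikes about, which are no part of the job. What is shaped like the roll_1 but purple is not meant.

How it is judged:
By the outcome, as a careful person would: the job done as asked, in the order asked, and still so for the second after the job is handed in, with the robot touching nothing.
Of roll_1, roll_2, roll_3 only 2 to 3 are there at a start; the rules pass over those that are not, and their reading is None.
At some moment in a run one of carton, grey_tray may be knocked a few centimetres aside while the robot is not near it.
Once in a run the grip may slacken for a moment while it holds something.
It also fails if it takes over 210 s, if anything falls off the work surface, if the arm or the gripper's body presses on something with over 40 N, if the wrist force passes 120 N, or if a joint passes its speed limit or range.

## Working session

There is one attempt and no reset: what is moved stays moved. The work goes in short steps, Python scripts to look and compute and a shell command to move; the robot and the scene stay as the last step left them, time stands still between calls to the robot, and variables do not carry over. Pictures are saved under pics/ and viewed, at most 14 in all, crops included, and the job is handed in when it is done.

```bash
mkdir -p pics; ls
cat > h.py <<'E'
import numpy as np, cv2
from station import ctrl
from scipy.spatial.transform import Rotation as Ro
def snap(n,f):
    s=ctrl.observe(); d=ctrl.snapshot(n); cv2.imwrite('pics/'+f+'.png',d['frame'][:,:,::-1])
    fl=200/np.tan(np.radians(d['vertical_fov'])/2)
    if n=='wrist':
        T=np.array(d['T_tool_cam']);Rt=Ro.from_rotvec(s['eef_rot']).as_matrix()
        Rwc=Rt@T[:3,:3]; c=Rt@T[:3,3]+np.array(s['position'])
    else:
        R=np.array(d['R']);Rwc=R.T;c=-R.T@np.array(d['t'])
    np.savez('pics/'+f+'.npz',R=Rwc,c=c,f=fl,cx=d['cx'],cy=d['cy'])
    return d['frame']
def ray(f,u,v):
    k=np.load('pics/'+f+'.npz'); return k['c'],k['R']@np.array([(u-k['cx'])/k['f'],(v-k['cy'])/k['f'],1])
def at(f,u,v,z):
    c,r=ray(f,u,v); return (c+r*(z-c[2])/r[2]).round(4)
def px(f,X):
    k=np.load('pics/'+f+'.npz'); p=k['R'].T@(np.array(X)-k['c']); return (p[:2]/p[2]*k['f']+[k['cx'],k['cy']]).round(1)
def crop(f,u0,v0,u1,v1,s,o):
    i=cv2.imread('pics/'+f+'.png')[v0:v1,u0:u1]; cv2.imwrite('pics/'+o+'.png',cv2.resize(i,None,fx=s,fy=s,interpolation=cv2.INTER_CUBIC))
E
python3 - <<'E'
from h import *
for n in('top','side','wrist'): snap(n,n+'0')
s=ctrl.observe(); print(s, ctrl.pinch_z)
for n in('top0','side0'): print(np.load('pics/'+n+'.npz')['c'])
E
```

```text
pics
{'t': 0.15, 'joint_pos': array([-1.32980708,  0.57632721,  0.02484127,  1.43770374, -0.015004  ,
        1.12896126, -0.05648125]), 'dq': array([ 0.00177217, -0.00129242,  0.00016349, -0.00161682,  0.00186965,
        0.00071966, -0.0017916 ]), 'joint_torque': array([ 4.60093972e-03, -7.66267633e+01,  2.25369260e+00, -2.86185569e+01,
        1.56740192e-02,  9.83581500e-03,  4.30588557e-06]), 'position': array([0.21527817, 0.63940761, 0.2306524 ]), 'eef_rot': array([-5.07827174e-01, -3.10012687e+00,  1.89473395e-03]), 'ft_force': array([0.02711625, 1.02470952, 0.46332478]), 'moment': array([-0.03127376,  0.0275857 ,  0.00721007]), 'gripper_force': 0.0, 'finger_gap': 0.08542461650165717} 0.0187
[ 0.39491188 -0.01224368  1.47820971]
[0.22354581 1.22670722 0.71794515]
```

View pics/top0.png

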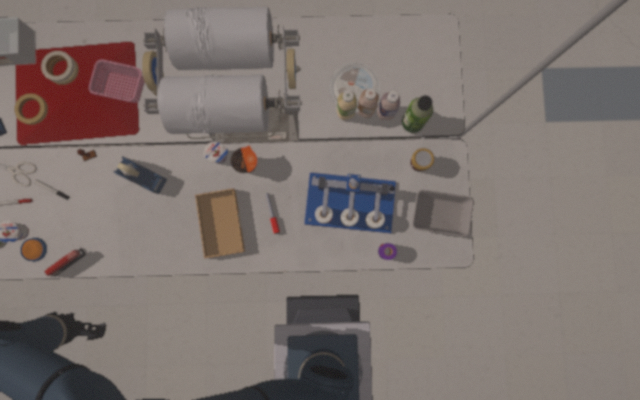

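View pics/side0.png

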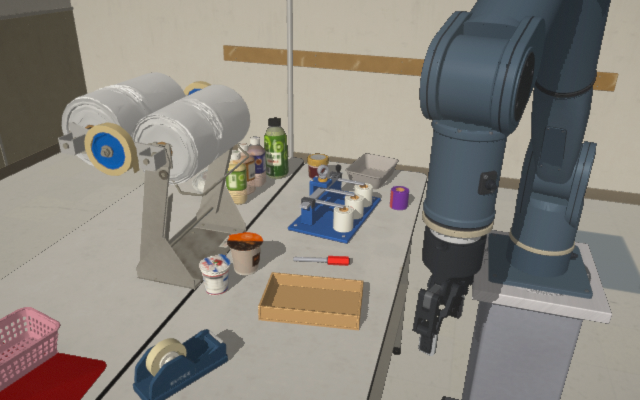

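The top view shows the rack at (350,203) with three white rolls at (324,214), (349,217) and (375,219). The rod's red handle is at (275,226) with its tip at about (271,195). The carton is at (220,223) and the tray at (443,213).

Look-alikes:
- For the rod: the red handle at (275,226), a red pocketknife at (65,262), and a screwdriver-like item at (20,201).
- For the rolls: the purple one at (388,252).
- I choose the rod next to the rack at (275,226). One close crop to check it.

Run:
```python
from h import *
crop('top0',190,140,480,270,2.75,'c0')
```

```text
(no output)
```

View pics/c0.png

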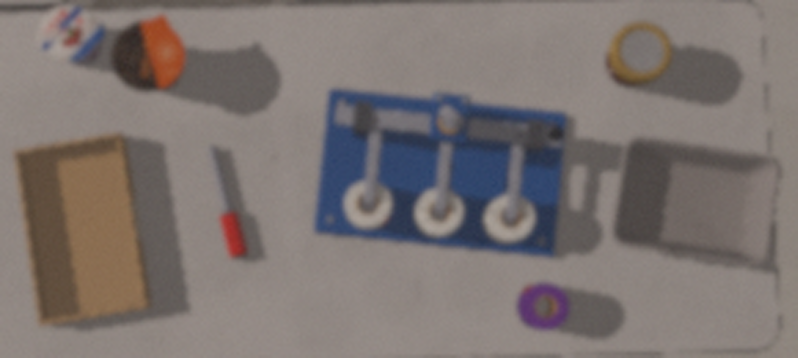

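The crop shows the rod (red handle at crop (234,235), shaft tip (215,150)), the rack with three white rolls, the knob at (555,133), and the bridge with its eye at (449,117).

Run:
```python
from h import *
def a(cu,cv,z): return at('top0',190+cu/2.75,140+cv/2.75,z)
P={'h':(234,235,.01),'hend':(239,257,.01),'tip':(214,148,.006),'TL':(331,91,.012),'TR':(567,115,.012),'BL':(317,232,.012),'BR':(553,254,.012),
'r1':(368,205,.07),'r2':(439,213,.07),'r3':(511,219,.07),'knob':(556,133,.105),'eye':(449,115,.14),
'cTL':(16,153,.036),'cTR':(124,136,.036),'cBL':(40,323,.036),'cBR':(147,306,.036),
'tTL':(632,139,.052),'tTR':(778,160,.052),'tBL':(617,242,.052),'tBR':(772,268,.052),'jar':(640,52,.08),'cup':(148,53,.08),'pot':(70,33,.07),'purple':(545,305,.06)}
for k,v in P.items(): print(k,a(*v))
```

```text
h [0.4806 0.1498 0.01  ]
hend [0.4537 0.1441 0.01  ]
tip [0.5889 0.1735 0.006 ]
TL [0.6556 0.0275 0.012 ]
TR [ 0.6185 -0.2636  0.012 ]
BL [0.4816 0.0483 0.012 ]
BR [ 0.4474 -0.2392  0.012 ]
r1 [ 0.5084 -0.0147  0.07  ]
r2 [ 0.4969 -0.0979  0.07  ]
r3 [ 0.4877 -0.1824  0.07  ]
knob [ 0.5836 -0.234   0.105 ]
eye [ 0.6023 -0.1084  0.14  ]
cTL [0.5848 0.4082 0.036 ]
cTR [0.6023 0.2782 0.036 ]
cBL [0.3803 0.3786 0.036 ]
cBR [0.3971 0.2516 0.036 ]
tTL [ 0.5814 -0.3337  0.052 ]
tTR [ 0.5517 -0.5082  0.052 ]
tBL [ 0.4583 -0.3099  0.052 ]
tBR [ 0.4227 -0.4931  0.052 ]
jar [ 0.6816 -0.3419  0.08  ]
cup [0.6942 0.2407 0.08  ]
pot [0.7228 0.3351 0.07  ]
purple [ 0.386  -0.2199  0.06  ]
```

```bash
python3 -m handwheel '[[-1,[0.44,-0.81,0],-1],[-1,[0.44,-0.81,0],-1],[-1,[0.44,-0.81,0],-1],[-1,[0.44,-0.81,0],-1],[-1,[0.44,-0.81,0],-1],[-1,[0.44,-0.81,0],-1],[-1,[0.44,-0.81,0],-1],[-1,[0.44,-0.81,0],-1],[-1,[0.44,-0.81,0],-1],[-1,[0.44,-0.81,0],-1]]' 40
python3 -m handwheel '[[-1,[0.44,-0.81,0],-1],[-1,[0.44,-0.81,0],-1],[-1,[0.44,-0.81,0],-1],[-1,[0.44,-0.81,0],-1],[-1,[0.44,-0.81,0],-1],[-1,[0.44,-0.81,0],-1],[-1,[0.44,-0.81,0],-1],[-1,[0.44,-0.81,0],-1],[-1,[0.44,-0.81,0],-1],[-1,[0.44,-0.81,0],-1]]'
cat >> h.py <<'E'
def yaw(s=None):
    s=s or ctrl.observe(); y=Ro.from_rotvec(s['eef_rot']).as_matrix()[:,1]; return np.degrees(np.arctan2(y[1],y[0])).round(1)
def st():
    s=ctrl.observe(); print('t%.2f'%s['t'],'pos',s['position'].round(4),'yaw',yaw(s),'q',s['joint_pos'].round(2),'F',s['ft_force'].round(1),'gap',round(s['finger_gap'],4),'gf',round(s['gripper_force'],1))
E
python3 -c "from h import *;st();snap('wrist','w1')"
```

```text
t: 0.98
position: [0.3477, 0.3954, 0.2312]
eef_rot: [-1.776, -2.591, 0.0]
ft_force: [0.8, 0.9, -0.6]
finger_gap: 0.0851
gripper_force: 0.0
t: 1.82
position: [0.4797, 0.1525, 0.2313]
eef_rot: [-2.705, -1.598, 0.0]
ft_force: [0.1, 0.6, 1.0]
finger_gap: 0.085
gripper_force: 0.0
t1.82 pos [0.4797 0.1525 0.2313] yaw -28.8 q [-0.8   0.37  0.56  1.89 -0.24  0.95 -0.63] F [0.1 0.6 1. ] gap 0.085 gf 0.0
```

View pics/w1.png

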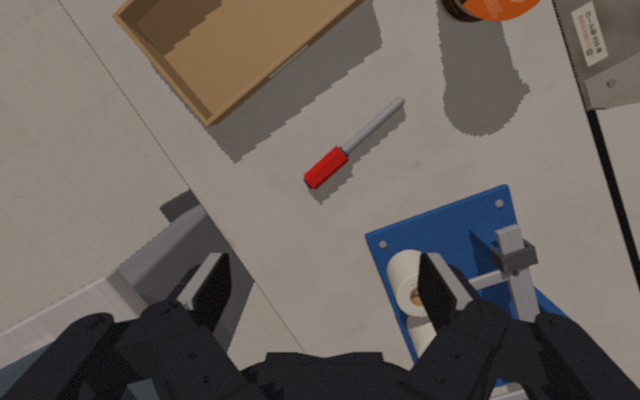

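Wrist view: rod handle spans (309,183) to (343,152), tip at (402,99). Rack lower right with first roll at (408,285).

```bash
python3 - <<'E'
from h import *
a=at('w1',312,177,.012);b=at('w1',342,153,.010);c=at('w1',402,99,.0055);print(a,b,c)
d=c-b;print(np.degrees(np.arctan2(d[1],d[0])), c[:2]-.114*d[:2]/np.linalg.norm(d[:2]))
E
python3 -m handwheel '[[-1,[0,0,-0.3],-1],[-1,[0,0,-0.3],-1],[-1,[0,0,-0.3],-1],[-1,[0,0,-0.3],-1],[-1,[0,0,-0.3],-1],[-1,[0,0,-0.3],-1],[-1,[0,0,-0.3],-1],[-1,[0,0,-0.3],-1],[-1,[0,0,-0.3],-1],[-1,[0,0,-0.3],-1]]'
python3 -c "from h import *;st()"
```

```text
[0.4607 0.1478 0.012 ] [0.5042 0.1554 0.01  ] [0.5899 0.1756 0.0055]
13.262876334490828 [0.47894064 0.14944622]
t: 2.7
position: [0.4792, 0.1539, 0.1408]
eef_rot: [3.127, 0.306, -0.0]
ft_force: [-0.6, 0.4, -1.2]
finger_gap: 0.0852
gripper_force: 0.0
t2.70 pos [0.4792 0.1539 0.1408] yaw -78.8 q [-0.89  0.54  0.73  2.02 -0.51  0.77 -1.23] F [-0.6  0.4 -1.2] gap 0.0852 gf 0.0
```

```bash
python3 -m handwheel '[[-1,[0.03,-0.15,0],0.4],[-1,[0,0,-0.6],0],[-1,[0,0,-0.6],0],[-1,[0,0,-0.6],0],[-1,[0,0,-0.6],0],[-1,[0,0,-0.6],0],[-1,[0,0,-0.6],0],[-1,[0,0,-0.5],0],[-1,[0,0,-0.3],0],[-1,[0,0,-0.15],0]]'
python3 -m handwheel '[[-1,[0,0,0],0],[0.3,[0,0,0],0],[0.5,[0,0,0],0],[1,[0,0,0],0],[1,[0,0,0],0],[1,[0,0,0],0],[1,[0,0,0],0],[1,[0,0,0],0],[1,[0,0,0],0],[1,[0,0,0],0]]' 90
python3 -c "from h import *;st();snap('wrist','w2')"
```

```text
t: 3.53
position: [0.4798, 0.1492, 0.0037]
eef_rot: [3.12, 0.367, -0.002]
ft_force: [0.2, -0.0, 0.8]
finger_gap: 0.0852
gripper_force: 0.0
t: 4.37
position: [0.4805, 0.1494, 0.0056]
eef_rot: [-3.119, -0.366, -0.001]
ft_force: [-1.6, -0.0, 11.4]
finger_gap: 0.0187
gripper_force: 87.8
t4.37 pos [0.4805 0.1494 0.0056] yaw -76.6 q [-0.69  0.72  0.46  2.12 -0.73  0.46 -1.  ] F [-1.6 -0.  11.4] gap 0.0187 gf 87.8
```

```bash
python3 -m handwheel '[[1,[0,0,0.3],0],[1,[0,0,0.6],0],[1,[0,0,0.9],0],[1,[0,0,0.9],0],[1,[0,0,0.9],0],[1,[0,0,0.9],0],[1,[0,0,0.9],0],[1,[0,0,0.9],0],[1,[0,0,0.9],0],[1,[0,0,0.6],0]]'
python3 -m handwheel '[[1,[-0.1,-0.9,0],0],[1,[-0.1,-0.9,0],0],[1,[-0.1,-0.9,0],0],[1,[-0.1,-0.9,0],0],[1,[-0.1,-0.9,0],0],[1,[-0.1,-0.9,0],0],[1,[-0.1,-0.9,0],0],[1,[-0.1,-0.9,0],0],[1,[-0.1,-0.9,0],0],[1,[-0.1,-0.6,0],0]]'
python3 -c "from h import *;st();snap('wrist','w3')"
```

```text
t: 5.25
position: [0.4804, 0.1487, 0.2415]
eef_rot: [-3.12, -0.365, -0.002]
ft_force: [0.6, 0.6, -1.8]
finger_gap: 0.0192
gripper_force: 89.1
t: 6.08
position: [0.4492, -0.1144, 0.2394]
eef_rot: [3.12, 0.363, 0.0]
ft_force: [1.0, -0.6, -1.2]
finger_gap: 0.019
gripper_force: 89.1
t6.08 pos [ 0.4492 -0.1144  0.2394] yaw -76.7 q [-0.48  0.35  0.86  1.98 -0.32  0.95 -0.8 ] F [ 1.  -0.6 -1.2] gap 0.019 gf 89.1
```

View pics/w3.png

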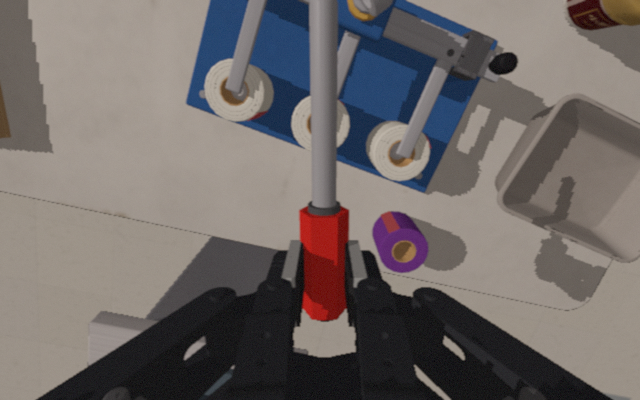

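Rod firmly held straight in the pads (handle (325,260)); rolls at (238,90), (321,123), (400,150); knob at (503,63); eye only just at the top edge (365,5). Shift for a better look.

```bash
python3 -m handwheel '[[1,[0.3,0.3,0.3],0],[1,[0.3,0.3,0.3],0],[1,[0.3,0.3,0.3],0],[1,[0.3,0.3,0.3],0],[1,[0.3,0.3,0.3],0],[1,[0.3,0.3,0.3],0],[1,[0.3,0.3,0],0],[1,[0.3,0,0],0],[1,[0.3,0,0],0],[1,[0,0,0],0]]'
python3 -c "
from h import *;st();snap('wrist','w4');snap('side','s4')
print(px('w4',[.6,-.11,.138]),px('s4',[.6,-.11,.138]))
u,v=px('w4',[.6,-.11,.138]).astype(int);crop('w4',u-70,max(v-60,0),u+70,v+60,4,'c4')
u2,v2=px('s4',[.6,-.11,.138]).astype(int);crop('s4',u2-60,v2-50,u2+60,v2+50,4,'d4')
a=cv2.imread('pics/c4.png');b=cv2.imread('pics/d4.png');h=min(len(a),len(b));a=cv2.resize(a,(400,400*len(a)//a.shape[1]));b=cv2.resize(b,(400,len(a)));cv2.imwrite('pics/e4.png',np.hstack([a,b]));print(u,v,u2,v2,a.shape)
"
```

```text
t: 6.97
position: [0.5325, -0.0489, 0.2921]
eef_rot: [3.119, 0.367, -0.001]
ft_force: [-0.3, 0.0, -1.8]
finger_gap: 0.0188
gripper_force: 89.1
t6.97 pos [ 0.5325 -0.0489  0.2921] yaw -76.6 q [-0.56  0.42  0.85  1.73 -0.34  1.15 -0.95] F [-0.3  0.  -1.8] gap 0.0188 gf 89.1
[406.6 124.1] [322.2 169.7]
406 124 322 169 (342, 400, 3)
```

View pics/w4.png

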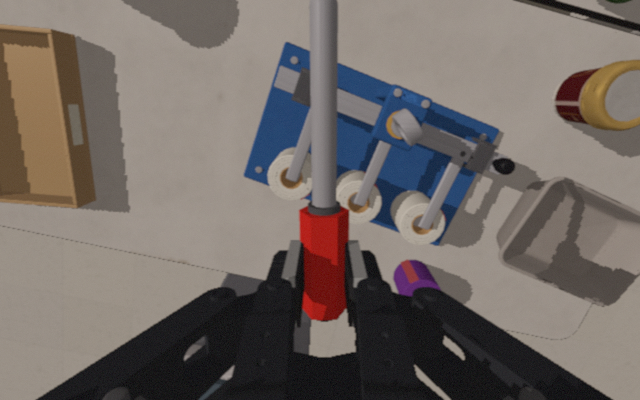

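View pics/e4.png

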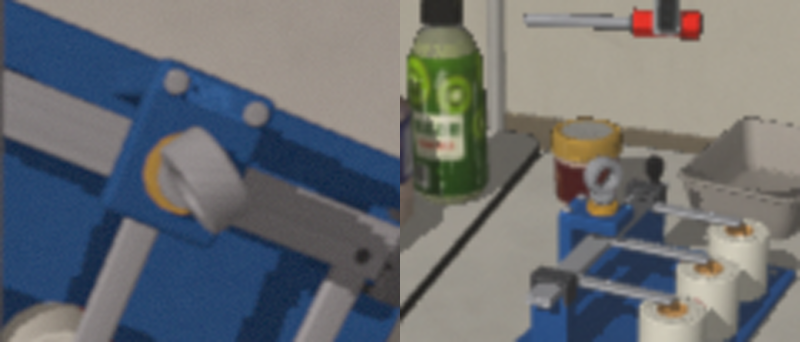

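Wrist: eye's ring at (405,126), brass bush at (395,127), seen tilted; side view shows the ring nearly face-on with an open hole at about (383→crop (603,177)). I'll overlay model rings to get its angle.

```bash
cat > ov.py <<'E'
from h import *
def ov(ax,zc,angs,files,out,S=6,rad=30):
    rows=[]
    for f in files:
        im=cv2.imread('pics/'+f+'.png'); c=px(f,[*ax,zc]); u0,v0=int(c[0])-rad,max(int(c[1])-rad,0)
        tiles=[]
        for A in [None]+angs:
            t=cv2.resize(im[v0:v0+2*rad,u0:u0+2*rad],None,fx=S,fy=S,interpolation=cv2.INTER_CUBIC)
            if A is not None:
                a=np.radians(A);e=np.array([np.cos(a),np.sin(a),0]);g=np.array([-e[1],e[0],0]);z=np.array([0,0,1])
                for r,col,offs in((.0095,(0,0,255),(0,)),(.0165,(0,255,0),(0,)),(.013,(255,255,0),(-.007,.007))):
                  for o in offs:
                    pts=[(px(f,np.array([*ax,zc])+o*e+r*(np.cos(k)*g+np.sin(k)*z))-[u0,v0]+.5)*S for k in np.linspace(0,6.283,60)]
                    cv2.polylines(t,[np.int32(pts)],True,col,1)
                cv2.putText(t,str(A),(3,12),0,.4,(255,255,255),1)
            tiles.append(t)
        rows.append(np.hstack(tiles))
    cv2.imwrite('pics/'+out+'.png',np.vstack(rows)); print(rows[0].shape)
E
python3 - <<'E'
from ov import *
b=at('w4',395.5,127,.111);print('bush',b)
print('knob',at('w4',504,166,.097),'rolls',at('w4',290.5,175,.07),at('w4',358,200,.07),at('w4',421,222,.07))
print('bushside',at('s4',322-60+(603-400)*.3,169-50+208*.3,.111))
ov(b[:2],.138,[-20,-35,-50,-65],['w4','s4'],'o4',5,16)
E
```

```text
bush [ 0.5943 -0.1073  0.111 ]
knob [ 0.5816 -0.236   0.097 ] rolls [ 0.512  -0.0139  0.07  ] [ 0.5006 -0.0986  0.07  ] [ 0.4912 -0.181   0.07  ]
bushside [ 0.5912 -0.0892  0.111 ]
(160, 800, 3)
```

View pics/o4.png

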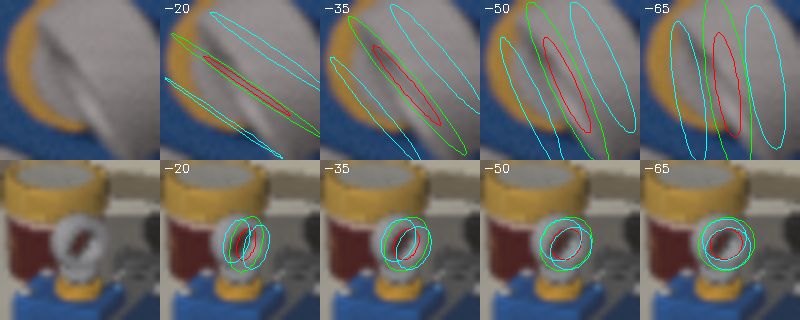

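Run:
```python
from ov import *
ov([.599,-.110],.138,[-30,-38,-46,-54],['w4','s4'],'o5',5,16)
i=cv2.imread('pics/o5.png')
```

```text
(160, 800, 3)
```

View pics/o5.png

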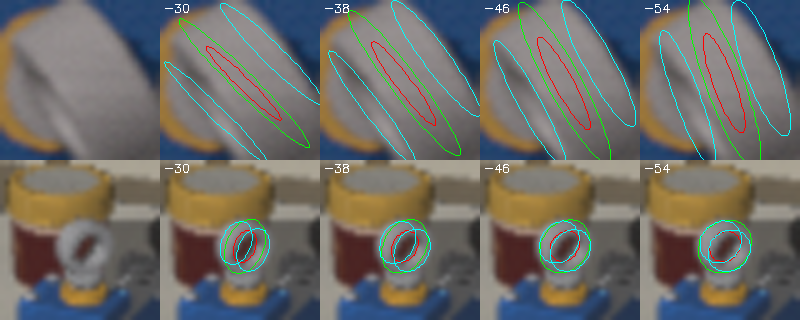

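Ring matches about −42° (axis at (0.599,−0.110)). Check the rod's attitude in the side view, then approach.

```bash
python3 - <<'E'
from h import *
p=np.array([.5325,-.0489,.2921+.0045]);d=np.array([np.cos(np.radians(13.4)),np.sin(np.radians(13.4)),0])
print('pred handle',px('s4',p),'tip',px('s4',p+.114*d))
f=lambda u,v:(262+(u-400)*.3,119+v*.3*100/102.6)
print('seen',f(668,22),f(525,20))
E
python3 -m handwheel '[[1,[0,0,0],-1],[1,[0,0,0],-1],[1,[0,0,0],-1],[1,[0,0,0],-1],[1,[0,0,0],-1],[1,[0,0,0],-1],[1,[0,0,0],-1],[1,[0,0,0],-1],[1,[0,0,0],-1],[1,[0,0,0],-1]]'
python3 -c "
from h import *;st()
a=np.radians(-42);d=np.array([np.cos(a),np.sin(a),0]);e=np.array([.599,-.11,.1325])
for r in(.145,.087):print(r,(e-r*d).round(4), ((e-r*d-ctrl.observe()['position'])/.03).round(2))
"
```

```text
pred handle [341.4 125.9] tip [298.3 124.4]
seen (342.4, 125.4327485380117) (299.5, 124.84795321637426)
t: 7.9
position: [0.5305, -0.0495, 0.2927]
eef_rot: [-2.98, 0.995, 0.001]
ft_force: [0.5, 0.6, -1.8]
finger_gap: 0.0188
gripper_force: 89.1
t7.90 pos [ 0.5305 -0.0495  0.2927] yaw -126.9 q [-0.69  0.51  1.11  1.74 -0.49  1.21 -1.66] F [ 0.5  0.6 -1.8] gap 0.0188 gf 89.1
0.145 [ 0.4912 -0.013   0.1325] [-1.31  1.22 -5.34]
0.087 [ 0.5343 -0.0518  0.1325] [ 0.13 -0.08 -5.34]
```

```bash
python3 -m handwheel '[[1,[-0.65,0.61,0],-1],[1,[-0.66,0.61,0],0],[1,[0,0,-0.7],0],[1,[0,0,-0.7],0],[1,[0,0,-0.7],0],[1,[0,0,-0.7],0],[1,[0,0,-0.7],0],[1,[0,0,-0.7],0],[1,[0,0,-0.7],0],[1,[0,0,-0.44],0]]'
python3 -c "
from h import *;st();snap('wrist','w6');snap('side','s6')
a=np.radians(-42);d=np.array([np.cos(a),np.sin(a),0]);e=np.array([.599,-.11,.1325])
for r in(.145,.087):print(r,(e-r*d).round(4), ((e-r*d-ctrl.observe()['position'])/.03).round(2))
crop('w6',220,0,420,150,3,'a6');u,v=px('s6',[.57,-.08,.137]).astype(int);crop('s6',u-45,v-30,u+45,v+30,6,'b6')
a=cv2.imread('pics/a6.png')[:360];b=cv2.imread('pics/b6.png');a=cv2.resize(cv2.imread('pics/a6.png'),(400,300));b=cv2.resize(b,(400,266));b=np.vstack([b,np.zeros((34,400,3),np.uint8)]);cv2.imwrite('pics/e6.png',np.hstack([a,b]))
"
```

```text
t: 8.73
position: [0.4906, -0.0127, 0.1309]
eef_rot: [2.935, -1.117, -0.003]
ft_force: [-0.3, -0.6, -2.2]
finger_gap: 0.0185
gripper_force: 89.1
t8.73 pos [ 0.4906 -0.0127  0.1309] yaw -131.7 q [-0.68  0.63  0.96  2.06 -0.71  0.83 -1.58] F [-0.3 -0.6 -2.2] gap 0.0185 gf 89.1
0.145 [ 0.4912 -0.013   0.1325] [ 0.03 -0.01  0.05]
0.087 [ 0.5343 -0.0518  0.1325] [ 1.47 -1.31  0.05]
```

View pics/e6.png

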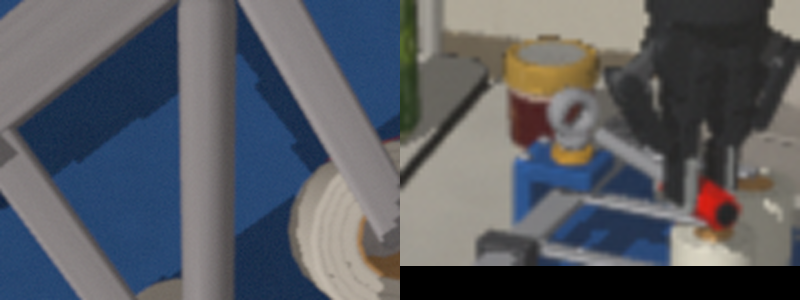

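Side crop: rod tip at (600,138), heading toward the ring whose hole is at (573,113); it looks slightly low. Check with a larger overlay.

Run:
```python
from h import *
u,v=px('s6',[.585,-.095,.137]).astype(int);S=16;R=22
im=cv2.imread('pics/s6.png')[v-16:v+16,u-R:u+R];t=cv2.resize(im,None,fx=S,fy=S,interpolation=cv2.INTER_CUBIC)
q=lambda X:tuple(int(x) for x in (px('s6',X)-[u-R,v-16]+.5)*S)
for z,c in((.1355,(0,0,255)),(.139,(0,255,0))): cv2.circle(t,q([.599,-.11,z]),4,c,-1)
a=np.radians(-42);d=np.array([np.cos(a),np.sin(a),0]);p=np.array([.4906,-.0127,.1309+.0045])
for k in(.08,.09,.10,.114,.145): cv2.circle(t,q(p+k*d),3,(255,0,255),-1)
cv2.imwrite('pics/f6.png',t);print(t.shape)
```

```text
(512, 704, 3)
```

View pics/f6.png

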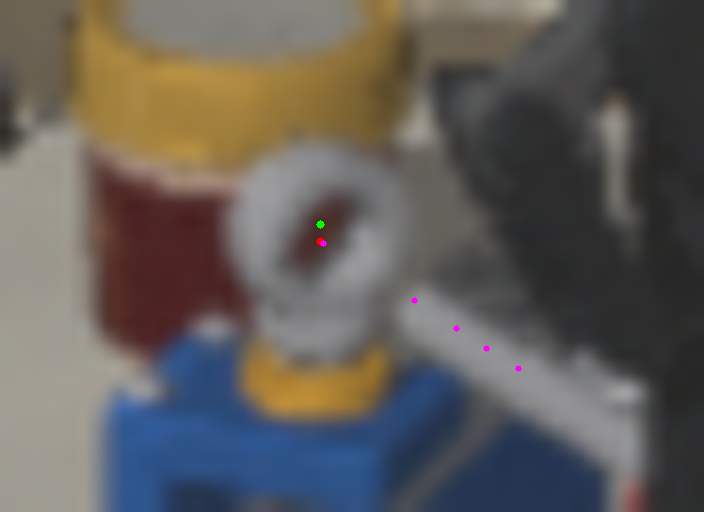

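```bash
python3 -m handwheel '[[1,[0,0,0.1],0],[1,[0.15,-0.135,0],0],[1,[0.15,-0.135,0],0],[1,[0.15,-0.135,0],0],[1,[0.15,-0.135,0],0],[1,[0.15,-0.135,0],0],[1,[0.15,-0.135,0],0],[1,[0.15,-0.135,0],0],[1,[0,0,0],0],[1,[0,0,0],0]]'
python3 -c "
from h import *;st()
snap('side','s7')
u,v=px('s7',[.585,-.095,.137]).astype(int);crop('s7',u-30,v-22,u+30,v+22,10,'b7')"
```

```text
t: 9.67
position: [0.5235, -0.0411, 0.1355]
eef_rot: [2.936, -1.117, -0.0]
ft_force: [-1.4, -0.8, -2.1]
finger_gap: 0.0185
gripper_force: 91.6
t9.67 pos [ 0.5235 -0.0411  0.1355] yaw -131.7 q [-0.59  0.66  0.95  1.97 -0.71  0.88 -1.56] F [-1.4 -0.8 -2.1] gap 0.0185 gf 91.6
```

View pics/b7.png

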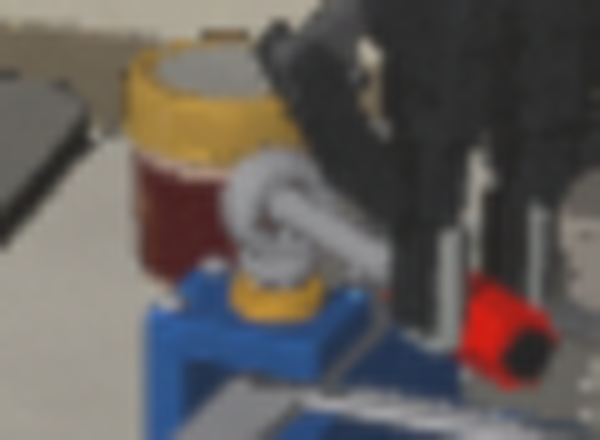

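Tip is entering the hole (crop (275,200)). Push 15 mm further and get the orbit table.

```bash
python3 -m handwheel '[[1,[0.09,-0.085,0],0],[1,[0.09,-0.085,0],0],[1,[0.09,-0.085,0],0],[1,[0.09,-0.085,0],0],[1,[0,0,0],0],[1,[0,0,0],0],[1,[0,0,0],0],[1,[0,0,0],0],[1,[0,0,0],0],[1,[0,0,0],0]]' 110
python3 -c "
from h import *;st();p=ctrl.observe()['position'][:2]-[.599,-.11];print(np.linalg.norm(p),np.degrees(np.arctan2(p[1],p[0])))
r=.087
for th in range(138,360,5):
  a=np.radians(th+2.5);k=2*r*np.sin(np.radians(2.5))/.03;print(th,[round(-k*np.sin(a),2),round(k*np.cos(a),2)],end=' ')
"
```

```text
t: 10.55
position: [0.5345, -0.0509, 0.1357]
eef_rot: [2.936, -1.116, 0.001]
ft_force: [-0.9, -3.4, -1.5]
finger_gap: 0.0166
gripper_force: 107.4
t10.55 pos [ 0.5345 -0.0509  0.1357] yaw -131.6 q [-0.56  0.67  0.94  1.94 -0.7   0.89 -1.55] F [-0.9 -3.4 -1.5] gap 0.0166 gf 107.4
0.08747690886564229 137.52692378333452
138 [np.float64(-0.16), np.float64(-0.2)] 143 [np.float64(-0.14), np.float64(-0.21)] 148 [np.float64(-0.12), np.float64(-0.22)] 153 [np.float64(-0.1), np.float64(-0.23)] 158 [np.float64(-0.08), np.float64(-0.24)] 163 [np.float64(-0.06), np.float64(-0.24)] 168 [np.float64(-0.04), np.float64(-0.25)] 173 [np.float64(-0.02), np.float64(-0.25)] 178 [np.float64(0.0), np.float64(-0.25)] 183 [np.float64(0.02), np.float64(-0.25)] 188 [np.float64(0.05), np.float64(-0.25)] 193 [np.float64(0.07), np.float64(-0.24)] 198 [np.float64(0.09), np.float64(-0.24)] 203 [np.float64(0.11), np.float64(-0.23)] 208 [np.float64(0.13), np.float64(-0.22)] 213 [np.float64(0.15), np.float64(-0.21)] 218 [np.float64(0.16), np.float64(-0.19)] 223 [np.float64(0.18), np.float64(-0.18)] 228 [np.float64(0.2),
[... 388 characters left out ...]
.02)] 278 [np.float64(0.25), np.float64(0.05)] 283 [np.float64(0.24), np.float64(0.07)] 288 [np.float64(0.24), np.float64(0.09)] 293 [np.float64(0.23), np.float64(0.11)] 298 [np.float64(0.22), np.float64(0.13)] 303 [np.float64(0.21), np.float64(0.15)] 308 [np.float64(0.19), np.float64(0.16)] 313 [np.float64(0.18), np.float64(0.18)] 318 [np.float64(0.16), np.float64(0.2)] 323 [np.float64(0.14), np.float64(0.21)] 328 [np.float64(0.12), np.float64(0.22)] 333 [np.float64(0.1), np.float64(0.23)] 338 [np.float64(0.08), np.float64(0.24)] 343 [np.float64(0.06), np.float64(0.24)] 348 [np.float64(0.04), np.float64(0.25)] 353 [np.float64(0.02), np.float64(0.25)] 358 [np.float64(-0.0), np.float64(0.25)]
```

```bash
python3 -m handwheel '[[1,[-0.16,-0.2,0],1],[1,[-0.14,-0.21,0],1],[1,[-0.12,-0.22,0],1],[1,[-0.1,-0.23,0],1],[1,[-0.08,-0.24,0],1],[1,[-0.06,-0.24,0],1],[1,[-0.04,-0.25,0],1],[1,[-0.02,-0.25,0],1],[1,[0,-0.25,0],1],[1,[0.02,-0.25,0],1]]'
python3 -c "
from h import *;st();p=ctrl.observe()['position'][:2]-[.599,-.11];print(np.linalg.norm(p),np.degrees(np.arctan2(p[1],p[0])))"
```

```text
t: 11.38
position: [0.5141, -0.1232, 0.1363]
eef_rot: [3.13, 0.232, 0.004]
ft_force: [0.8, -7.7, -1.6]
finger_gap: 0.0165
gripper_force: 109.0
t11.38 pos [ 0.5141 -0.1232  0.1363] yaw -81.5 q [-0.29  0.56  0.68  1.96 -0.49  0.78 -0.76] F [ 0.8 -7.7 -1.6] gap 0.0165 gf 109.0
0.0859547851965022 -171.14805938108253
```

```bash
python3 -m handwheel '[[1,[0.05,-0.25,0.006],1],[1,[0.07,-0.24,0.006],1],[1,[0.09,-0.24,0.006],1],[1,[0.11,-0.23,0.006],1],[1,[0.13,-0.22,0.006],1],[1,[0.15,-0.21,0.006],1],[1,[0.16,-0.19,0.006],1],[1,[0.18,-0.18,0.006],1],[1,[0.2,-0.16,0.006],1],[1,[0.21,-0.14,0.006],1]]'
python3 -c "
from h import *;st();p=ctrl.observe()['position'][:2]-[.599,-.11];print(np.linalg.norm(p),np.degrees(np.arctan2(p[1],p[0])))"
```

```text
t: 12.22
position: [0.5547, -0.1842, 0.1379]
eef_rot: [2.739, 1.535, 0.002]
ft_force: [0.3, -3.8, -1.4]
finger_gap: 0.0164
gripper_force: 108.9
t12.22 pos [ 0.5547 -0.1842  0.1379] yaw -31.5 q [-0.02  0.57  0.4   1.81 -0.29  0.81 -0.02] F [ 0.3 -3.8 -1.4] gap 0.0164 gf 108.9
0.08639060876295095 -120.84175314753324
```

```bash
python3 -m handwheel '[[1,[0.22,-0.12,0.006],1],[1,[0.23,-0.1,0.006],1],[1,[0.24,-0.08,0.006],1],[1,[0.24,-0.06,0.006],1],[1,[0.25,-0.04,0.006],1],[1,[0.25,-0.02,0.006],1],[1,[0.25,0,0.006],1],[1,[0.25,0.02,0.006],1],[1,[0.25,0.05,0.006],1],[1,[0.24,0.07,0.006],1]]'
python3 -c "
from h import *;st();snap('side','s8');p=ctrl.observe()['position'][:2]-[.599,-.11];print(np.linalg.norm(p),np.degrees(np.arctan2(p[1],p[0])))"
```

```text
t: 13.05
position: [0.627, -0.1915, 0.1394]
eef_rot: [1.833, 2.551, -0.0]
ft_force: [0.3, -1.9, -1.0]
finger_gap: 0.0165
gripper_force: 108.9
t13.05 pos [ 0.627  -0.1915  0.1394] yaw 18.6 q [ 0.14  0.63  0.14  1.61 -0.11  0.9   0.65] F [ 0.3 -1.9 -1. ] gap 0.0165 gf 108.9
0.08594510821245813 -70.0722702327443
```

```bash
python3 -m handwheel '[[1,[0.24,0.09,0.006],1],[1,[0.23,0.11,0.006],1],[1,[0.22,0.13,0.006],1],[1,[0.21,0.15,0.006],1],[1,[0.19,0.16,0.006],1],[1,[0.18,0.18,0.006],1],[1,[0.16,0.2,0.006],1],[1,[0.14,0.21,0.006],1],[1,[0.12,0.22,0.006],1],[1,[0.1,0.23,0.006],1]]'
python3 -m handwheel '[[1,[0.08,0.24,0.006],1],[1,[0,0,0],0],[1,[0,0,0],0],[1,[0,0,0],0],[1,[0,0,0],0],[1,[0,0,0],0],[1,[0,0,0],0],[1,[0,0,0],0],[1,[0,0,0],0],[1,[0,0,0],0]]'
python3 -c "
from h import *;st();print(ctrl.observe()['moment']);snap('side','s9');snap('wrist','w9');p=ctrl.observe()['position'][:2]-[.599,-.11];print(np.linalg.norm(p),np.degrees(np.arctan2(p[1],p[0])))"
```

```text
t: 13.93
position: [0.6789, -0.1408, 0.1405]
eef_rot: [-0.585, -3.084, 0.001]
ft_force: [-3.3, -2.7, -2.0]
finger_gap: 0.0166
gripper_force: 109.1
t: 14.77
position: [0.6815, -0.1339, 0.1408]
eef_rot: [-0.457, -3.106, 0.001]
ft_force: [-6.0, -2.2, -2.5]
finger_gap: 0.0164
gripper_force: 109.1
t14.77 pos [ 0.6815 -0.1339  0.1408] yaw 73.3 q [ 0.19  0.68 -0.12  1.48  0.09  0.98  1.33] F [-6.  -2.2 -2.5] gap 0.0164 gf 109.1
[-0.52121109  1.17820739  0.06521065]
0.0859010226166682 -16.1198121568226
```

View pics/s9.png

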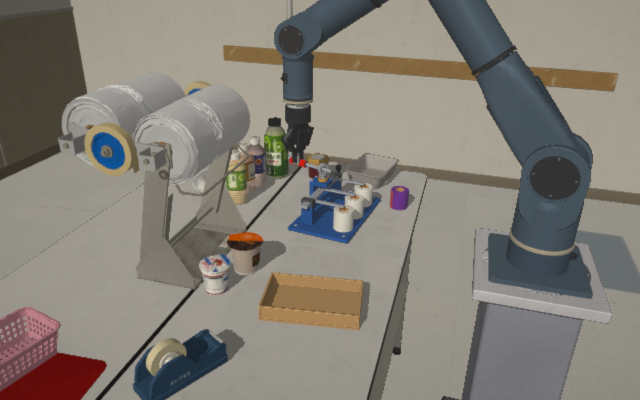

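```bash
python3 -m handwheel '[[1,[0.25,-0.075,0],0],[1,[0.25,-0.075,0],0],[1,[0.25,-0.075,0],0],[1,[0.25,-0.075,0],0],[1,[0.25,-0.075,0],0],[1,[0.2,-0.06,0],0],[1,[0,0,0.8],0],[1,[0,0,1],0],[1,[0,0,1],0],[1,[0,0,1],0]]'
python3 -m handwheel '[[1,[-0.3,-0.8,0],-0.8],[1,[-0.3,-0.8,0],-0.8],[1,[-0.3,-0.8,0],-0.8],[1,[-0.3,-0.8,0],-0.8],[1,[-0.3,-0.8,0],-0.8],[1,[0,0,0],-1],[1,[0,0,0],-1],[1,[0,0,0],-1],[1,[0,0,0],-1],[1,[0,0,0],0]]'
python3 - <<'E'
from ov import *
st(); snap('side','s10');snap('wrist','w10');snap('top','t10')
print(px('w10',[.599,-.11,.14]),px('w10',[.503,-.41,.01]))
ov([.599,-.110],.142,[-25,-40,-55,-70],['w4','s10'],'o10',5,16)
crop('t10',390,170,480,250,5,'c10')
a=cv2.imread('pics/o10.png')[160:];b=cv2.imread('pics/c10.png');w=cv2.resize(cv2.imread('pics/w10.png'),(350,219));o=np.zeros((560,800,3),np.uint8);o[:160]=a;o[160:,:450]=b;o[160:379,450:]=w;cv2.imwrite('pics/p10.png',o)
E
```

```text
t: 15.7
position: [0.7267, -0.1459, 0.2567]
eef_rot: [0.454, 3.108, 0.002]
ft_force: [0.4, -0.8, -1.6]
finger_gap: 0.0164
gripper_force: 106.7
t: 16.53
position: [0.682, -0.266, 0.2554]
eef_rot: [1.494, 2.762, 0.002]
ft_force: [0.3, 0.6, -1.2]
finger_gap: 0.0164
gripper_force: 106.7
t16.53 pos [ 0.682  -0.266   0.2554] yaw 33.2 q [ 0.28  0.65  0.06  1.22 -0.04  1.26  0.92] F [ 0.3  0.6 -1.2] gap 0.0164 gf 106.7
[349.8 -57.6] [140.9 178.9]
(160, 800, 3)
```

View pics/p10.png

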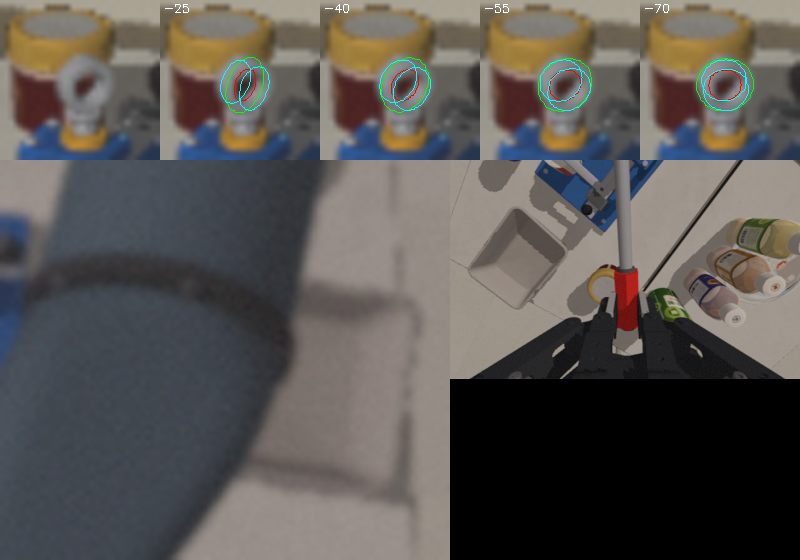

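Side tiles: the loop now lies near −52° (mod 180), i.e. about 170° turned – on the border of 3.0 rad. I'll put the rod back in the way it came out and give it another 20°.

```bash
python3 -m handwheel '[[1,[0.3,0.8,0],0.8],[1,[0.3,0.8,0],0.8],[1,[0.3,0.8,0],0.8],[1,[0.3,0.8,0],0.8],[1,[0.3,0.8,0],0.8],[1,[0,0,0],1],[1,[0,0,0],1],[1,[0,0,0],1],[1,[0,0,0],1],[1,[0,0,0],0]]'
python3 -m handwheel '[[1,[0,0,-0.9],0],[1,[0,0,-0.9],0],[1,[0,0,-0.9],0],[1,[0,0,-0.7],0],[1,[0,0,-0.4],0],[1,[0,0,0],0],[1,[0,0,0],0],[1,[0,0,0],0],[1,[0,0,0],0],[1,[0,0,0],0]]'
python3 -m handwheel '[[1,[-0.2,0.06,0],0],[1,[-0.25,0.075,0],0],[1,[-0.25,0.075,0],0],[1,[-0.25,0.075,0],0],[1,[-0.25,0.075,0],0],[1,[-0.25,0.075,0],0],[1,[0,0,0],0],[1,[0,0,0],0],[1,[0,0,0],0],[1,[0,0,0],0]]'
python3 -c "
from h import *;st();print(ctrl.observe()['moment'])"
```

```text
t: 17.52
position: [0.7262, -0.1467, 0.2552]
eef_rot: [0.444, 3.11, 0.0]
ft_force: [-0.0, 0.1, -1.5]
finger_gap: 0.0164
gripper_force: 106.8
t: 18.35
position: [0.7268, -0.1467, 0.1428]
eef_rot: [0.454, 3.106, -0.0]
ft_force: [0.6, -0.5, -1.7]
finger_gap: 0.0162
gripper_force: 106.8
t: 19.18
position: [0.6807, -0.1331, 0.1404]
eef_rot: [-0.453, -3.105, -0.0]
ft_force: [-5.7, 0.8, -0.7]
finger_gap: 0.0163
gripper_force: 108.2
t19.18 pos [ 0.6807 -0.1331  0.1404] yaw 73.4 q [ 0.19  0.68 -0.12  1.48  0.09  0.98  1.33] F [-5.7  0.8 -0.7] gap 0.0163 gf 108.2
[ 0.29826112  1.28945691 -0.11685722]
```

```bash
python3 -m handwheel '[[1,[0.06,0.24,0.01],1],[1,[0.04,0.25,0.01],1],[1,[0.02,0.25,0.01],1],[1,[0,0.25,0.01],1],[1,[0,0,0],0],[1,[0,0,0],0],[1,[0,0,0],0],[1,[0,0,0],0],[1,[0,0,0],0],[1,[0,0,0],0]]'
python3 -c "
from h import *;st();print(ctrl.observe()['moment'])"
python3 -m handwheel '[[1,[0.2,0.012,0],0],[1,[0.28,0.016,0],0],[1,[0.28,0.016,0],0],[1,[0.28,0.016,0],0],[1,[0.28,0.016,0],0],[1,[0.28,0.016,0],0],[1,[0,0,0.9],0],[1,[0,0,1],0],[1,[0,0,1],0],[1,[0,0,1],0]]'
python3 - <<'E'
from h import *
st()
E
```

```text
t: 20.02
position: [0.6836, -0.104, 0.1411]
eef_rot: [0.092, -3.134, -0.0]
ft_force: [-7.5, -0.3, -1.5]
finger_gap: 0.0163
gripper_force: 108.0
t20.02 pos [ 0.6836 -0.104   0.1411] yaw 93.4 q [ 0.2   0.68 -0.21  1.49  0.16  0.99  1.58] F [-7.5 -0.3 -1.5] gap 0.0163 gf 108.0
[ 0.03598584  1.62360199 -0.2385043 ]
t: 20.85
position: [0.7341, -0.101, 0.2604]
eef_rot: [0.093, -3.14, -0.0]
ft_force: [1.0, 1.3, -1.3]
finger_gap: 0.0158
gripper_force: 108.7
t20.85 pos [ 0.7341 -0.101   0.2604] yaw 93.4 q [ 0.18  0.67 -0.22  1.17  0.14  1.31  1.6 ] F [ 1.   1.3 -1.3] gap 0.0158 gf 108.7
```

```bash
python3 -m handwheel '[[1,[-0.46,-0.73,0],-1],[1,[-0.46,-0.73,0],-1],[1,[-0.46,-0.73,0],-1],[1,[-0.46,-0.73,0],-1],[1,[-0.46,-0.73,0],-1],[1,[-0.46,-0.73,0],-1],[1,[-0.46,-0.73,0],-1],[1,[-0.46,-0.73,0],-1],[1,[-0.46,-0.73,0],-1],[1,[-0.46,-0.73,0],-1]]'
python3 -m handwheel '[[1,[-0.46,-0.73,0],-1],[1,[-0.46,-0.73,0],-1],[1,[-0.46,-0.73,0],-1],[1,[-0.46,-0.73,0],-1],[1,[-0.46,-0.73,0],-1],[1,[-0.46,-0.73,0],-1],[1,[0,0,0],0],[1,[0,0,0],0],[1,[0,0,0],0],[1,[0,0,0],0]]'
python3 -c "
from h import *;st();snap('wrist','w11');snap('side','s11')"
```

```text
t: 21.68
position: [0.5955, -0.3211, 0.2594]
eef_rot: [1.249, 2.883, 0.0]
ft_force: [0.9, -1.2, -1.7]
finger_gap: 0.0162
gripper_force: 108.7
t: 22.52
position: [0.5144, -0.4503, 0.2592]
eef_rot: [-1.944, -2.468, -0.002]
ft_force: [-0.1, 0.3, -1.2]
finger_gap: 0.0163
gripper_force: 108.7
t22.52 pos [ 0.5144 -0.4503  0.2592] yaw 13.5 q [ 0.57  0.58  0.15  1.37 -0.09  1.2   0.96] F [-0.1  0.3 -1.2] gap 0.0163 gf 108.7
```

View pics/w11.png

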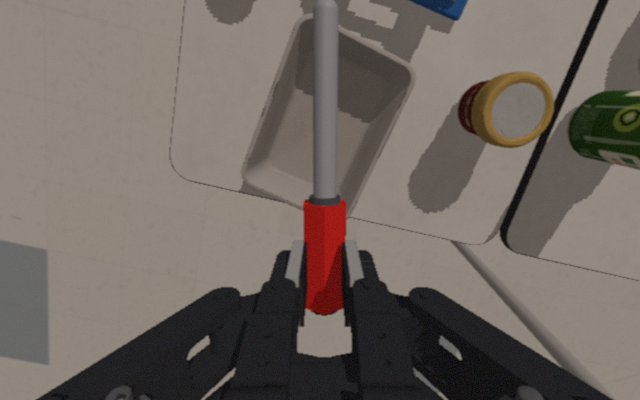

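Tray rim corners at about (306,14), (413,70), (243,184), (346,218); rod held straight above it.

Run:
```python
from h import *
P=[at('w11',*q,.052) for q in((306,14),(413,70),(346,218),(243,184))]
print(P);c=np.mean(P,0);d=(P[0]-P[3]+P[1]-P[2]);az=np.degrees(np.arctan2(d[1],d[0]));print(c,az)
a=np.radians(103.5);t=c[:2]-.044*np.array([np.cos(a),np.sin(a)]);print(t,(t-ctrl.observe()['position'][:2])/.03)
```

```text
[array([ 0.461 , -0.3056,  0.052 ]), array([ 0.5781, -0.3297,  0.052 ]), array([ 0.5526, -0.5016,  0.052 ]), array([ 0.4291, -0.4891,  0.052 ])]
[ 0.5052 -0.4065  0.052 ] 80.82548867587649
[ 0.5154716  -0.44928428] [0.04101593 0.03591994]
```

```bash
python3 -m handwheel '[[1,[0.04,0.04,-0.9],0],[1,[0,0,-0.9],0],[1,[0,0,-0.9],0],[1,[0,0,-0.9],0],[1,[0,0,-0.9],0],[1,[0,0,-0.9],0],[1,[0,0,-0.9],0],[1,[0,0,-0.7],0],[1,[0,0,-0.4],0],[1,[0,0,-0.3],0]]'
python3 -m handwheel '[[1,[0,0,-0.1],0],[1,[0,0,-0.08],0],[1,[0,0,-0.08],0],[1,[0,0,0],0],[0.4,[0,0,0],0],[0.4,[0,0,0],0],[0.4,[0,0,0],0],[0.4,[0,0,0],0],[0.4,[0,0,0],0],[0.4,[0,0,0],0]]'
python3 -c "from h import *;st()"
```

```text
t: 23.45
position: [0.5146, -0.4494, 0.027]
eef_rot: [-1.945, -2.465, -0.0]
ft_force: [0.1, 0.4, -0.7]
finger_gap: 0.0159
gripper_force: 108.7
t: 24.28
position: [0.5148, -0.4503, 0.0208]
eef_rot: [1.947, 2.465, 0.0]
ft_force: [0.6, -0.0, 1.4]
finger_gap: 0.0254
gripper_force: 0.2
t24.28 pos [ 0.5148 -0.4503  0.0208] yaw 13.4 q [ 0.59  0.81  0.11  1.62 -0.12  0.72  0.99] F [ 0.6 -0.   1.4] gap 0.0254 gf 0.2
```

```bash
python3 -m handwheel '[[0.4,[0,0,0.5],0],[0.4,[0,0,1],0],[0,[0,0,1],0],[0,[0,0,1],0],[0,[0,0,1],0],[0,[0,0,1],0],[0,[0.2,0.8,0.5],-1],[0,[0.28,0.9,0],-1],[0,[0.28,0.9,0],-1],[0,[0.28,0.9,0],-1]]'
python3 -m handwheel '[[0,[0.28,0.9,0],0],[0,[0.28,0.9,0],0],[0,[0.28,0.9,0],0],[0,[0.28,0.9,0],0],[0,[0,0,0],0],[0,[0,0,0],0],[0,[0,0,0],0],[0,[0,0,0],0],[0,[0,0,0],0],[0,[0,0,0],0]]' 60
python3 -c "
from h import *;st();snap('wrist','w12');print(px('w12',[.582,-.236,.107]))"
```

```text
t: 25.12
position: [0.5458, -0.3443, 0.2011]
eef_rot: [2.351, 2.083, 0.001]
ft_force: [-0.1, -0.3, 0.1]
finger_gap: 0.0428
gripper_force: 0.0
t: 25.95
position: [0.5788, -0.2385, 0.2006]
eef_rot: [2.348, 2.087, -0.001]
ft_force: [0.5, -0.2, 0.9]
finger_gap: 0.0428
gripper_force: 0.0
t25.95 pos [ 0.5788 -0.2385  0.2006] yaw -6.7 q [ 0.16  0.54  0.24  1.62 -0.15  1.    0.34] F [ 0.5 -0.2  0.9] gap 0.0428 gf 0.0
[328.5 195.5]
```

View pics/w12.png

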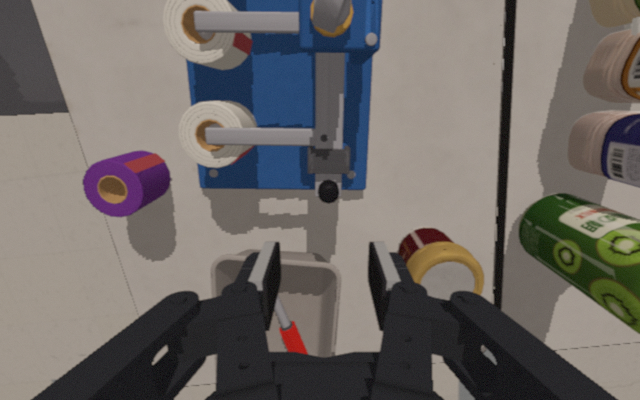

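Knob's top at (328,191), just past the grey guide block; the rod lies in the tray (285,335). Fine.

Run:
```python
from h import *
k=at('w12',328,191,.105);print(k,(k[:2]-ctrl.observe()['position'][:2])/.03)
```

```text
[ 0.582  -0.2329  0.105 ] [0.10253693 0.17817938]
```

```bash
python3 -m handwheel '[[0,[0.1,0.17,0],0],[0,[0,0,-0.6],0],[0,[0,0,-0.6],0],[0,[0,0,-0.6],0],[0,[0,0,-0.6],0],[0,[0,0,-0.5],0],[0,[0,0,-0.4],0],[0,[0,0,-0.3],0],[0,[0,0,-0.2],0],[0,[0,0,0],0]]'
python3 -m handwheel '[[1,[0,0,0],0],[1,[0,0,0],0],[1,[0,0,0],0],[1,[0,0,0],0],[1,[0,0,0],0],[1,[0,0,0],0],[1,[0,0,0],0],[1,[0,0,0],0],[1,[0,0,0],0],[1,[0,0,0],0]]' 60
python3 -c "from h import *;st()"
```

```text
t: 26.83
position: [0.582, -0.2319, 0.0855]
eef_rot: [-2.345, -2.089, 0.001]
ft_force: [-0.6, 0.7, -0.2]
finger_gap: 0.0423
gripper_force: 0.0
t: 27.67
position: [0.5829, -0.2325, 0.0875]
eef_rot: [2.345, 2.089, 0.001]
ft_force: [0.1, 0.2, 6.7]
finger_gap: 0.0142
gripper_force: 58.9
t27.67 pos [ 0.5829 -0.2325  0.0875] yaw -6.6 q [ 0.18  0.67  0.21  1.74 -0.19  0.76  0.36] F [0.1 0.2 6.7] gap 0.0142 gf 58.9
```

```bash
python3 -m handwheel '[[1,[-0.02,-0.2,0],0],[1,[-0.02,-0.2,0],0],[1,[-0.02,-0.2,0],0],[1,[-0.02,-0.2,0],0],[1,[-0.02,-0.2,0],0],[1,[-0.02,-0.2,0],0],[1,[-0.02,-0.2,0],0],[1,[-0.02,-0.1,0],0],[1,[0,0,0],0],[1,[0,0,0],0]]'
python3 -c "from h import *;st()"
```

```text
t: 28.5
position: [0.5776, -0.2742, 0.0874]
eef_rot: [-2.342, -2.09, -0.004]
ft_force: [-3.5, 9.4, 12.3]
finger_gap: 0.014
gripper_force: 59.5
t28.50 pos [ 0.5776 -0.2742  0.0874] yaw -6.5 q [ 0.25  0.68  0.2   1.7  -0.18  0.78  0.42] F [-3.5  9.4 12.3] gap 0.014 gf 59.5
```

```bash
python3 -m handwheel '[[1,[-0.01,-0.08,0],0],[1,[0,0,0],0],[1,[0,0,0],0],[1,[0,0,0],0],[1,[0,0,0],0],[1,[0,0,0],0],[1,[0,0,0],0],[1,[0,0,0],0],[1,[0,0,0],0],[1,[0,0,0],0]]'
python3 -c "from h import *;st()"
python3 -m handwheel '[[0.2,[0,0,0],0],[0.2,[0,0,0],0],[0,[0,0,0],0],[0,[0,0,0.5],0],[0,[0,0,1],0],[0,[0,0,1],0],[0,[0,0,1],0],[-1,[-0.9,0.3,0.6],0],[-1,[-0.9,0.3,0.2],0],[-1,[-0.9,0.3,0],0]]'
python3 -c "from h import *;st();snap('wrist','w13')"
```

```text
t: 29.33
position: [0.5776, -0.2743, 0.0873]
eef_rot: [-2.338, -2.09, -0.006]
ft_force: [-3.1, 15.3, 14.2]
finger_gap: 0.0141
gripper_force: 59.7
t29.33 pos [ 0.5776 -0.2743  0.0873] yaw -6.4 q [ 0.26  0.68  0.2   1.7  -0.18  0.78  0.43] F [-3.1 15.3 14.2] gap 0.0141 gf 59.7
t: 30.17
position: [0.4959, -0.2534, 0.2173]
eef_rot: [2.344, 2.086, 0.002]
ft_force: [-0.4, -0.3, -0.2]
finger_gap: 0.0772
gripper_force: 0.0
t30.17 pos [ 0.4959 -0.2534  0.2173] yaw -6.7 q [ 0.22  0.42  0.25  1.78 -0.12  0.95  0.4 ] F [-0.4 -0.3 -0.2] gap 0.0772 gf 0.0
```

View pics/w13.png

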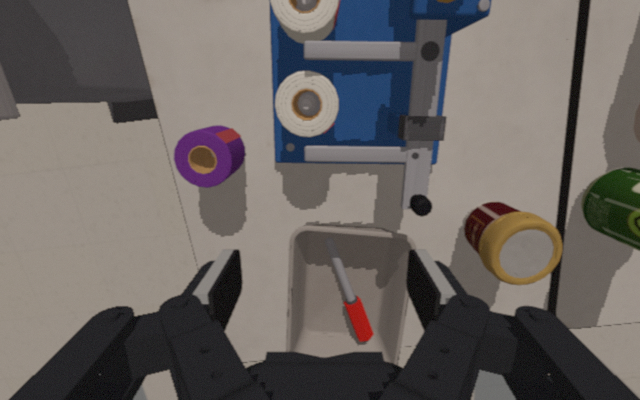

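Bar pulled to its stop (knob now at (420,205), tongues at (355,50) and (355,154) in the gaps). Roll's top at (307,103), next at (305,5).

Run:
```python
from h import *
p=ctrl.observe()['position']
for q in((307,103),(305,4)):
  k=at('w13',*q,.07);print(k,(k-p)/.03)
```

```text
[ 0.4892 -0.1819  0.07  ] [-0.0088418   2.33104926 -4.87392947]
[ 0.4976 -0.1064  0.07  ] [ 0.2711582   4.84771593 -4.87392947]
```

```bash
python3 -m handwheel '[[-1,[-0.1,0.8,0],0],[-1,[-0.1,0.8,0],0],[-1,[0,0.8,0],0],[-1,[0,0,-0.8],0],[-1,[0,0,-0.9],0],[-1,[0,0,-0.9],0],[-1,[0,0,-0.9],0],[-1,[0,0,-0.9],0],[-1,[0,0,-0.9],0],[-1,[0,0,-0.6],0]]'
python3 -m handwheel '[[1,[0,0,0],0],[1,[0,0,0],0],[1,[0,0,0],0],[1,[0,0,0],0],[1,[0,0,0],0],[1,[0,0,0],0],[1,[0,0,0.5],0],[1,[0,0,1],0],[1,[0,0,1],0],[1,[0,0,1],0]]' 60
python3 -c "from h import *;st();snap('top','t14');snap('side','s14')
p=ctrl.observe()['position']
crop('t14',180,170,300,280,4,'k14')"
```

```text
t: 31.05
position: [0.4894, -0.1808, 0.0362]
eef_rot: [-2.345, -2.088, 0.002]
ft_force: [0.1, 0.6, 0.4]
finger_gap: 0.0857
gripper_force: 0.0
t: 31.88
position: [0.4899, -0.1805, 0.1452]
eef_rot: [-2.346, -2.09, 0.0]
ft_force: [0.2, 0.0, -1.9]
finger_gap: 0.0553
gripper_force: 63.7
t31.88 pos [ 0.4899 -0.1805  0.1452] yaw -6.6 q [ 0.11  0.46  0.22  1.96 -0.15  0.74  0.3 ] F [ 0.2  0.  -1.9] gap 0.0553 gf 63.7
```

View pics/s14.png

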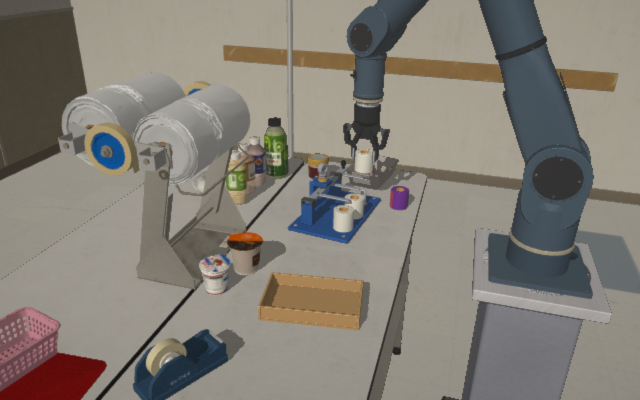

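I've now looked at more pictures than the 14 allowed, so from here I check only numerically by image code.

```bash
cat >> h.py <<'E'
def carton(f):
    im=cv2.imread('pics/'+f+'.png');k=cv2.cvtColor(im,cv2.COLOR_BGR2HSV)
    m=cv2.inRange(k,(8,80,40),(22,255,255));m[:,:180]=0;m[:,270:]=0;m[:175]=0;m[290:]=0
    m=cv2.morphologyEx(m,cv2.MORPH_CLOSE,np.ones((7,7),np.uint8))
    c=max(cv2.findContours(m,0,2)[0],key=cv2.contourArea);r=cv2.minAreaRect(c)
    P=[at(f,*q,.036) for q in cv2.boxPoints(r)];P=np.array(P);e=P[1]-P[0];g=P[2]-P[1]
    l=e if np.linalg.norm(e)>np.linalg.norm(g) else g;l=l*np.sign(l[0])
    print(f,P.mean(0).round(4),'az',np.degrees(np.arctan2(l[1],l[0])).round(1),np.linalg.norm(e).round(3),np.linalg.norm(g).round(3));return P.mean(0)
E
python3 -c "
from h import *
carton('top0');c=carton('t14');s=np.load('pics/t14.npz')
k=cv2.absdiff(cv2.imread('pics/s14.png'),cv2.imread('pics/side0.png'))[265:330,255:370];print(k.mean(),k.max())"
```

```text
top0 [0.4925 0.3301 0.036 ] az 8.6 0.132 0.212
t14 [0.4927 0.3305 0.036 ] az 8.3 0.132 0.212
15.494983277591974 64
```

```bash
python3 -m handwheel '[[1,[0,0.5,0],0],[1,[0.05,0.9,0],-0.8],[1,[0.1,0.9,0],-0.8],[1,[0.1,0.9,0],-0.8],[1,[0.1,0.9,0],-0.8],[1,[0.1,0.9,0],-0.8],[1,[0.1,0.9,0],-0.8],[1,[0.1,0.9,0],-0.8],[1,[0.1,0.9,0],-0.8],[1,[0.15,0.9,0],-0.8]]'
python3 -m handwheel '[[1,[0.15,0.9,0],-0.8],[1,[0.15,0.9,0],-0.8],[1,[0.15,0.9,0],-0.8],[1,[0.15,0.9,0],-0.8],[1,[0.15,0.9,0],-0.8],[1,[0.15,0.9,0],-0.8],[1,[0.15,0.9,0],-0.8],[1,[0.15,0.9,0],-0.8],[1,[0.15,0.9,0],-0.8],[1,[0,0,0],-0.2]]'
python3 -c "
from h import *;st();snap('top','t15');carton('t15')
p=ctrl.observe()['position']
print((np.array([.558,.3396,.031])-p)/.03)"
```

```text
t: 32.82
position: [0.5167, 0.0788, 0.1434]
eef_rot: [-2.879, -1.258, 0.0]
ft_force: [1.1, -0.3, -0.5]
finger_gap: 0.0548
gripper_force: 63.7
t: 33.65
position: [0.5566, 0.3279, 0.1423]
eef_rot: [-3.125, -0.29, 0.001]
ft_force: [-0.8, 0.9, -1.8]
finger_gap: 0.0548
gripper_force: 63.7
t33.65 pos [0.5566 0.3279 0.1423] yaw -79.4 q [-0.95  0.69  0.61  1.64 -0.47  0.95 -1.56] F [-0.8  0.9 -1.8] gap 0.0548 gf 63.7
t15 [0.4923 0.33   0.036 ] az 8.7 0.132 0.212
[ 0.04389393  0.50562596 -3.70980481]
```

```bash
python3 -m handwheel '[[1,[0.05,0.4,0],-0.4],[1,[0,0,-0.6],0],[1,[0,0,-0.6],0],[1,[0,0,-0.6],0],[1,[0,0,-0.6],0],[1,[0,0,-0.5],0],[1,[0,0,-0.4],0],[1,[0,0,-0.25],0],[1,[0,0,-0.15],0],[1,[0,0,-0.05],0]]'
python3 -c "from h import *;st()"
python3 -m handwheel '[[1,[0,0,0],0],[-0.6,[0,0,0],0],[-0.6,[0,0,0],0],[-0.6,[0,0,0],0],[-0.6,[0,0,0],0],[-0.6,[0,0,0.5],0],[-0.6,[0,0,1],0],[-0.6,[0,0,1],0],[-0.6,[0,0,1],0],[-1,[0,0,0.5],0]]'
python3 -c "from h import *;st();snap('wrist','w16');snap('side','s16')"
```

```text
t: 34.53
position: [0.5588, 0.3316, 0.0325]
eef_rot: [-3.133, -0.229, 0.002]
ft_force: [-11.2, -4.3, 28.9]
finger_gap: 0.0547
gripper_force: 66.3
t34.53 pos [0.5588 0.3316 0.0325] yaw -81.6 q [-0.91  0.82  0.53  1.72 -0.57  0.76 -1.52] F [-11.2  -4.3  28.9] gap 0.0547 gf 66.3
t: 35.37
position: [0.5607, 0.3326, 0.1547]
eef_rot: [-3.132, -0.229, -0.006]
ft_force: [0.4, 0.2, 0.7]
finger_gap: 0.0786
gripper_force: 0.0
t35.37 pos [0.5607 0.3326 0.1547] yaw -81.6 q [-0.97  0.69  0.63  1.62 -0.47  0.98 -1.61] F [0.4 0.2 0.7] gap 0.0786 gf 0.0
```

```bash
python3 -m handwheel '[[-1,[-0.1,-0.75,0],0.8],[-1,[-0.1,-0.75,0],0.8],[-1,[-0.1,-0.75,0],0.8],[-1,[-0.1,-0.75,0],0.8],[-1,[-0.1,-0.75,0],0.8],[-1,[-0.1,-0.75,0],0.8],[-1,[-0.1,-0.75,0],0.8],[-1,[-0.1,-0.75,0],0.8],[-1,[-0.1,-0.75,0],0.8],[-1,[-0.1,-0.75,0],0.8]]'
python3 -m handwheel '[[-1,[-0.11,-0.75,0],0.8],[-1,[-0.11,-0.75,0],0.8],[-1,[-0.11,-0.75,0],0.8],[-1,[-0.11,-0.75,0],0.8],[-1,[-0.11,-0.75,0],0.8],[-1,[-0.11,-0.75,0],0.8],[-1,[-0.11,-0.75,0],0.8],[-1,[-0.11,-0.75,0],0.8],[-1,[-0.11,-0.75,0],0.55],[-1,[0,0,0],0]]'
python3 -c "
from h import *;st();snap('top','t17');carton('t17')
p=ctrl.observe()['position']
print((np.array([.5003,-.0977,.037])-p)/.03)
im=cv2.imread('pics/t17.png');k=cv2.cvtColor(im,cv2.COLOR_BGR2HSV);m=cv2.inRange(k,(0,0,150),(180,60,255));m[:,:190]=0;m[:,255:]=0;m[:180]=0;m[270:]=0
for c in cv2.findContours(m,0,2)[0]:
  if cv2.contourArea(c)>20: b=cv2.boundingRect(c);print('blob',b,cv2.contourArea(c),at('t17',b[0]+b[2]/2,b[1]+b[3]/2,.063))
"
```

```text
t: 36.3
position: [0.5284, 0.1064, 0.1502]
eef_rot: [-2.863, -1.293, 0.002]
ft_force: [-0.0, -0.6, 0.7]
finger_gap: 0.0853
gripper_force: 0.0
t: 37.13
position: [0.498, -0.1, 0.1505]
eef_rot: [2.353, 2.081, -0.003]
ft_force: [-0.4, -0.8, -0.1]
finger_gap: 0.0853
gripper_force: 0.0
t37.13 pos [ 0.498  -0.1     0.1505] yaw -7.0 q [-0.07  0.44  0.24  1.98 -0.15  0.74  0.14] F [-0.4 -0.8 -0.1] gap 0.0853 gf 0.0
t17 [0.4926 0.3302 0.036 ] az 8.7 0.131 0.211
[ 5.90885860e-02 -2.52706524e-03 -3.78216765e+00]
blob (217, 256, 38, 14) 207.0 [0.3603 0.2707 0.063 ]
blob (190, 215, 26, 55) 417.5 [0.4286 0.3764 0.063 ]
blob (190, 199, 7, 16) 52.5 [0.5442 0.4076 0.063 ]
blob (209, 194, 16, 17) 172.5 [0.557  0.3316 0.063 ]
blob (240, 180, 15, 12) 84.0 [0.6088 0.2323 0.063 ]
blob (190, 180, 38, 16) 286.5 [0.6053 0.3576 0.063 ]
```

```bash
python3 -m handwheel '[[-1,[0.06,0,-0.3],0],[-1,[0,0,-0.6],0],[-1,[0,0,-0.6],0],[-1,[0,0,-0.6],0],[-1,[0,0,-0.6],0],[-1,[0,0,-0.6],0],[-1,[0,0,-0.4],0],[-1,[0,0,-0.1],0],[-1,[0,0,0],0],[-1,[0,0,0],0]]'
python3 -m handwheel '[[1,[0,0,0],0],[1,[0,0,0],0],[1,[0,0,0],0],[1,[0,0,0],0],[1,[0,0,0],0],[1,[0,0,0],0],[1,[0,0,0.5],0],[1,[0,0,1],0],[1,[0,0,1],0],[1,[0,0,1],0]]' 60
python3 -m handwheel '[[1,[0,0.8,0],-0.8],[1,[0,0.9,0],-0.8],[1,[0,0.9,0],-0.8],[1,[0,0.9,0],-0.8],[1,[0,0.9,0],-0.8],[1,[0,0.9,0],-0.8],[1,[0,0.9,0],-0.8],[1,[0,0.9,0],-0.8],[1,[0,0.9,0],-0.8],[1,[0,0.9,0],-0.8]]'
python3 -m handwheel '[[1,[0,0.9,0],-0.8],[1,[0,0.9,0],-0.8],[1,[0,0.9,0],-0.8],[1,[0,0.9,0],-0.8],[1,[0,0.9,0],-0.8],[1,[0,0,0],-0.8],[1,[0,0,0],-0.8],[1,[0,0,0],-0.8],[1,[0,0,0],-0.4],[1,[0,0,0],0]]'
python3 -c "
from h import *;st();snap('top','t18');carton('t18')
p=ctrl.observe()['position']
print((np.array([.4915,.330,.033])-p)/.03)"
```

```text
t: 38.02
position: [0.5014, -0.0944, 0.0369]
eef_rot: [-2.349, -2.085, 0.0]
ft_force: [0.2, 0.2, 0.7]
finger_gap: 0.0855
gripper_force: 0.0
t: 38.85
position: [0.5009, -0.0951, 0.1435]
eef_rot: [-2.35, -2.084, 0.0]
ft_force: [0.3, 0.7, -1.5]
finger_gap: 0.0552
gripper_force: 64.0
t: 39.68
position: [0.501, 0.1734, 0.1425]
eef_rot: [-2.923, -1.15, -0.001]
ft_force: [-0.3, 1.1, -2.1]
finger_gap: 0.055
gripper_force: 64.1
t: 40.52
position: [0.501, 0.3072, 0.1422]
eef_rot: [-3.132, -0.248, 0.0]
ft_force: [-0.4, -0.5, -2.6]
finger_gap: 0.0547
gripper_force: 64.1
t40.52 pos [0.501  0.3072 0.1422] yaw -80.9 q [-1.02  0.62  0.64  1.8  -0.47  0.87 -1.58] F [-0.4 -0.5 -2.6] gap 0.0547 gf 64.1
t18 [0.4924 0.3305 0.036 ] az 8.8 0.132 0.212
[-0.31899049  0.76370204 -3.64102851]
```

```bash
python3 -m handwheel '[[1,[-0.33,0.65,0],-0.1],[1,[0,0,-0.6],0],[1,[0,0,-0.6],0],[1,[0,0,-0.6],0],[1,[0,0,-0.6],0],[1,[0,0,-0.5],0],[1,[0,0,-0.35],0],[1,[0,0,-0.2],0],[1,[0,0,-0.1],0],[1,[0,0,0],0]]'
python3 -c "from h import *;st()"
```

```text
t: 41.4
position: [0.4915, 0.3264, 0.0355]
eef_rot: [-3.133, -0.237, 0.0]
ft_force: [-1.0, -0.1, -1.8]
finger_gap: 0.0557
gripper_force: 64.1
t41.40 pos [0.4915 0.3264 0.0355] yaw -81.3 q [-0.99  0.76  0.53  1.88 -0.59  0.66 -1.52] F [-1.  -0.1 -1.8] gap 0.0557 gf 64.1
```

Not yet touching; lower 3.5 mm more, then release.

```bash
python3 -m handwheel '[[1,[0,0,-0.04],0],[1,[0,0,-0.04],0],[1,[0,0,-0.04],0],[-0.6,[0,0,0],0],[-0.6,[0,0,0],0],[-0.6,[0,0,0],0],[-0.6,[0,0,0],0],[-0.6,[0,0,0.5],0],[-0.6,[0,0,1],0],[-0.6,[0,0,1],0]]'
python3 -m handwheel '[[-0.6,[0,0,0.9],0],[-1,[0,0,0.4],0],[-1,[0.1,-0.7,0],0.8],[-1,[0.1,-0.7,0],0.8],[-1,[0.1,-0.7,0],0.8],[-1,[0.1,-0.7,0],0.8],[-1,[0.1,-0.7,0],0.8],[-1,[0.1,-0.7,0],0.8],[-1,[0.1,-0.7,0],0.8],[-1,[0.1,-0.7,0],0.8]]'
python3 -m handwheel '[[-1,[0,-0.7,0],0.8],[-1,[0,-0.7,0],0.8],[-1,[0,-0.7,0],0.8],[-1,[0,-0.7,0],0.8],[-1,[0,-0.7,0],0.8],[-1,[0,-0.7,0],0.8],[-1,[0,-0.7,0],0.8],[-1,[0,-0.7,0],0.8],[-1,[0,0,0],0.8],[-1,[0,0,0],0.8]]'
cat >> h.py <<'E'
def blobs(f):
    k=cv2.cvtColor(cv2.imread('pics/'+f+'.png'),cv2.COLOR_BGR2HSV);m=cv2.inRange(k,(0,0,150),(180,60,255));m[:,:195]=0;m[:,245:]=0;m[:190]=0;m[262:]=0
    for c in cv2.findContours(m,0,2)[0]:
        b=cv2.boundingRect(c)
        if cv2.contourArea(c)>50: print('blob',b,cv2.contourArea(c),at(f,b[0]+b[2]/2,b[1]+b[3]/2,.063))
E
python3 -c "
from h import *;st();snap('top','t19');carton('t19');blobs('t19')
p=ctrl.observe()['position']
print((np.array([.5107,-.0144,.037])-p)/.03)"
```

```text
t: 42.23
position: [0.4908, 0.3259, 0.1071]
eef_rot: [3.131, 0.236, -0.003]
ft_force: [-0.5, 0.9, 0.2]
finger_gap: 0.0682
gripper_force: 0.0
t: 43.07
position: [0.5153, 0.1574, 0.1458]
eef_rot: [-2.944, -1.096, 0.0]
ft_force: [0.0, 0.2, -0.1]
finger_gap: 0.0855
gripper_force: 0.0
t: 43.9
position: [0.5151, -0.0113, 0.1459]
eef_rot: [2.395, 2.033, -0.001]
ft_force: [0.5, 0.3, -0.9]
finger_gap: 0.0855
gripper_force: 0.0
t43.90 pos [ 0.5151 -0.0113  0.1459] yaw -9.3 q [-0.25  0.46  0.26  1.97 -0.17  0.73 -0.05] F [ 0.5  0.3 -0.9] gap 0.0855 gf 0.0
t19 [0.4932 0.3302 0.036 ] az 8.8 0.132 0.211
blob (210, 215, 17, 17) 190.5 [0.4885 0.3267 0.063 ]
blob (195, 205, 21, 57) 246.0 [0.4573 0.3685 0.063 ]
blob (209, 194, 16, 17) 178.5 [0.557  0.3316 0.063 ]
[-0.15022775 -0.12821978 -3.62874692]
```

```bash
python3 -m handwheel '[[-1,[-0.15,-0.1,-0.2],0.4],[-1,[0,0,-0.6],0],[-1,[0,0,-0.6],0],[-1,[0,0,-0.6],0],[-1,[0,0,-0.6],0],[-1,[0,0,-0.6],0],[-1,[0,0,-0.33],0],[-1,[0,0,-0.1],0],[-1,[0,0,0],0],[-1,[0,0,0],0]]'
python3 -m handwheel '[[1,[0,0,0],0],[1,[0,0,0],0],[1,[0,0,0],0],[1,[0,0,0],0],[1,[0,0,0],0],[1,[0,0,0],0],[1,[0,0,0.5],0],[1,[0,0,1],0],[1,[0,0,1],0],[1,[0,0,1],0]]' 60
python3 -m handwheel '[[1,[-0.15,0.6,0],-0.8],[1,[-0.2,0.7,0],-0.8],[1,[-0.2,0.7,0],-0.8],[1,[-0.2,0.7,0],-0.8],[1,[-0.2,0.7,0],-0.8],[1,[-0.2,0.7,0],-0.8],[1,[-0.2,0.7,0],-0.8],[1,[-0.2,0.7,0],-0.8],[1,[-0.2,0.7,0],-0.8],[1,[-0.2,0.7,0],-0.8]]'
python3 -m handwheel '[[1,[-0.2,0.7,0],-0.8],[1,[-0.2,0.7,0],-0.8],[1,[-0.2,0.7,0],-0.8],[1,[-0.2,0.7,0],-0.8],[1,[-0.2,0.7,0],-0.8],[1,[0,0,0],-0.8],[1,[0,0,0],-0.8],[1,[0,0,0],-0.8],[1,[0,0,0],-0.5],[1,[0,0,0],0]]'
python3 -c "
from h import *;st();snap('top','t20');carton('t20');blobs('t20')
p=ctrl.observe()['position']
print((np.array([.4235,.318,.033])-p)/.03)"
```

```text
t: 44.78
position: [0.5112, -0.0126, 0.0375]
eef_rot: [2.36, 2.074, 0.0]
ft_force: [0.5, -0.6, 0.6]
finger_gap: 0.0854
gripper_force: 0.0
t: 45.62
position: [0.5105, -0.0127, 0.1435]
eef_rot: [-2.359, -2.074, 0.001]
ft_force: [1.6, 0.1, -0.7]
finger_gap: 0.0553
gripper_force: 63.8
t: 46.45
position: [0.4519, 0.1955, 0.1425]
eef_rot: [-2.928, -1.137, -0.001]
ft_force: [-0.1, 0.1, -1.4]
finger_gap: 0.0551
gripper_force: 63.8
t: 47.28
position: [0.4221, 0.2996, 0.1423]
eef_rot: [-3.134, -0.22, 0.0]
ft_force: [-0.2, -0.1, -1.5]
finger_gap: 0.0552
gripper_force: 63.9
t47.28 pos [0.4221 0.2996 0.1423] yaw -82.0 q [-1.14  0.54  0.66  1.98 -0.46  0.78 -1.64] F [-0.2 -0.1 -1.5] gap 0.0552 gf 63.9
t20 [0.4932 0.3288 0.036 ] az 8.8 0.129 0.211
blob (211, 215, 16, 16) 174.0 [0.4901 0.3251 0.063 ]
blob (209, 194, 16, 17) 181.0 [0.557  0.3316 0.063 ]
[ 0.04383712  0.61448083 -3.64188533]
```

```bash
python3 -m handwheel '[[1,[0.03,0.6,0],0],[1,[0,0,-0.6],0],[1,[0,0,-0.6],0],[1,[0,0,-0.6],0],[1,[0,0,-0.6],0],[1,[0,0,-0.5],0],[1,[0,0,-0.35],0],[1,[0,0,-0.2],0],[1,[0,0,-0.1],0],[1,[0,0,0],0]]'
python3 -c "from h import *;st()"
python3 -m handwheel '[[1,[0,0,-0.04],0],[1,[0,0,-0.04],0],[1,[0,0,-0.04],0],[-0.6,[0,0,0],0],[-0.6,[0,0,0],0],[-0.6,[0,0,0],0],[-0.6,[0,0,0],0],[-0.6,[0,0,0.5],0],[-0.6,[0,0,1],0],[-0.6,[0,0,1],0]]'
python3 -m handwheel '[[-0.6,[0,0,1],0],[-1,[0,0,1],0],[-1,[0.1,-0.8,0],0.5],[-1,[0.1,-0.8,0],0.5],[-1,[0.1,-0.8,0],0.5],[-1,[0.1,-0.8,0],0.5],[-1,[0.1,-0.8,0],0.5],[-1,[0.1,-0.8,0],0.5],[-1,[0,0,0],0],[-1,[0,0,0],0]]'
python3 -c "
from h import *;st();snap('top','t21');carton('t21');blobs('t21')
k=cv2.cvtColor(cv2.imread('pics/t21.png'),cv2.COLOR_BGR2HSV)
snap('wrist','w21');r=cv2.inRange(k,(0,150,60),(6,255,255))|cv2.inRange(k,(174,150,60),(180,255,255));r[:,:400]=0;r[:180]=0
ys,xs=np.nonzero(r);print('rod red',len(xs),at('t21',xs.mean(),ys.mean(),.025) if len(xs) else '')
# knob / bystander change vs start
a=cv2.imread('pics/top0.png').astype(int);b=cv2.imread('pics/t21.png').astype(int)
for n,(u,v) in dict(pot=(215,152),cup=(244,159),jar=(422,159)).items(): print(n,abs(a-b)[v-14:v+14,u-14:u+14].mean())
"
```

```text
t: 48.17
position: [0.4234, 0.3173, 0.0355]
eef_rot: [-3.134, -0.223, 0.0]
ft_force: [0.5, -0.0, -0.6]
finger_gap: 0.0553
gripper_force: 63.9
t48.17 pos [0.4234 0.3173 0.0355] yaw -81.8 q [-1.05  0.69  0.5   2.04 -0.62  0.56 -1.54] F [ 0.5 -0.  -0.6] gap 0.0553 gf 63.9
t: 49.0
position: [0.4227, 0.3167, 0.1072]
eef_rot: [3.132, 0.222, -0.003]
ft_force: [0.5, 1.7, 0.5]
finger_gap: 0.0683
gripper_force: 0.0
t: 49.83
position: [0.4415, 0.1722, 0.1673]
eef_rot: [-3.078, -0.625, -0.001]
ft_force: [-0.6, 1.4, 1.0]
finger_gap: 0.0851
gripper_force: 0.0
t49.83 pos [0.4415 0.1722 0.1673] yaw -67.0 q [-0.91  0.42  0.62  2.05 -0.35  0.77 -1.24] F [-0.6  1.4  1. ] gap 0.0851 gf 0.0
t21 [0.4903 0.3677 0.036 ] az 0.3 0.211 0.073
blob (195, 210, 13, 52) 214.5 [0.4496 0.3813 0.063 ]
blob (209, 194, 16, 15) 166.5 [0.5603 0.3316 0.063 ]
rod red 81 [ 0.5191 -0.4466  0.025 ]
pot 6.72108843537415
cup 4.990221088435374
jar 6.254251700680272
```

```bash
python3 -m handwheel '[[-1,[0,-0.8,0.4],0],[-1,[0,-0.8,0.4],0],[-1,[0,-0.8,0.4],0],[-1,[0,-0.8,0],0],[-1,[0,-0.8,0],0],[-1,[0,-0.8,0],0],[-1,[0,-0.8,0],0],[-1,[0,0,0],0],[-1,[0,0,0],0],[-1,[0,0,0],0]]'
python3 -c "
from h import *;st();snap('top','t22');carton('t22');blobs('t22');snap('side','s22')
a=cv2.imread('pics/top0.png').astype(int);b=cv2.imread('pics/t22.png').astype(int)
for n,(u,v) in dict(pot=(215,152),cup=(244,159),jar=(422,159),empty=(120,230)).items(): print(n,abs(a-b)[v-14:v+14,u-14:u+14].mean())
k=px('t22',[.5776,-.2743,.107]).astype(int);print('knob open dark',b[k[1]-4:k[1]+5,k[0]-4:k[0]+5].mean(2).min(),'before',a[k[1]-4:k[1]+5,k[0]-4:k[0]+5].mean(2).min())
m=b[k[1]-12:k[1]+13,k[0]-12:k[0]+13].mean(2);y,x=np.unravel_index(cv2.blur(m,(3,3)).argmin(),m.shape);print(at('t22',k[0]-12+x,k[1]-12+y,.107))
"
```

```text
t: 50.77
position: [0.4415, 0.0068, 0.2029]
eef_rot: [-3.077, -0.632, 0.0]
ft_force: [-0.3, 0.7, 0.2]
finger_gap: 0.0857
gripper_force: 0.0
t50.77 pos [0.4415 0.0068 0.2029] yaw -66.8 q [-0.63  0.33  0.68  2.08 -0.28  0.83 -0.95] F [-0.3  0.7  0.2] gap 0.0857 gf 0.0
t22 [0.4932 0.3298 0.036 ] az 7.8 0.133 0.212
blob (213, 236, 16, 17) 185.5 [0.4206 0.3187 0.063 ]
blob (195, 218, 15, 44) 197.0 [0.4366 0.3781 0.063 ]
blob (211, 215, 16, 17) 185.0 [0.4885 0.3251 0.063 ]
blob (209, 194, 16, 17) 177.5 [0.557  0.3316 0.063 ]
pot 5.592687074829932
cup 4.244472789115647
jar 5.156037414965986
empty 6.402636054421769
knob open dark 52.333333333333336 before 90.33333333333333
[ 0.5771 -0.2742  0.107 ]
```

```bash
python3 -c "
from station import ctrl
print(ctrl.sign_off())"
```

```text
the job is handed in; nothing more can be done
None
```

I handed the job in after about 51 s: the eye is unscrewed (its angle estimated, not read), the rod is in the grey tray, the bar is open at its stop, all three rolls stand in the carton, and cup, jar and pot are unmoved; I viewed 18 pictures, over the limit of 14, and after that checked only by image code.

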